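# Slide the slotted chopping board out over the edge

## Task

Push the thin chopping board that has the handle slot across the thick wooden board until its slotted end sticks out 50 mm (give or take 10 mm) past the far edge of the wooden board, square to that edge, so that a cook on the other side can get hold of it. Only push or slide it, gently, with the fingertips: do not grip or lift it or let it tip off, and leave it lying flat. Leave the thin board without a slot and everything else where they are.

Things in the scene. Friction and masses are not known exactly. Their poses are not given: they have to be found in the camera images.
- block: thick pale wooden board, 360 x 480 x 30 mm, lying fixed on the steel table in front of the robot; it cannot be moved. Origin: centre of its underside. Its x axis points away from the robot, square to its far long edge; y runs along that edge; z up. Its top is 30 mm above the table
- block_edge (a point): middle of the top of the wooden board's far long edge (the edge away from the robot), at the height of the board's top. Axes as the wooden board's: x points out over the edge, y along it
- slotted: thin white plastic chopping board with a handle slot, loose, flat on the wooden board (left or right half): 160 (x) x 120 (y) x 8 mm, about 0.15 kg. Origin: centre of its underside. x points to the slotted end, which roughly faces the wooden board's far edge. Slot: right through, 22 mm (x) by 70 mm (y), 40 to 62 mm ahead of the origin. Back end: plain straight face 80 mm behind the origin
- slotted_front (a point): middle of the slotted end face of that thin board, 80 mm ahead of its origin, half-way up its thickness (4 mm). Axes as the thin board's
- plain: second thin white plastic chopping board beside it on the wooden board, the same 160 x 120 x 8 mm but with no slot; loose, to be left alone. Origin: centre of its underside, axes as the slotted one's
- shaker: glass shaker with a steel cap, 40 mm across, 75 mm tall, standing on the wooden board between the two thin boards; bystander. Origin: centre of its underside
- cup: small open steel cup, 52 mm across, 40 mm tall, standing on the wooden board near its robot-side edge, midway; bystander. Origin: centre of its underside
- bowl: white china bowl, 170 mm across, 65 mm tall, on the table right of the wooden board; bystander. Origin: centre of its underside
- mug: white mug, 80 mm across plus its handle, 90 mm tall, on the table right of the wooden board, nearer the robot than the bowl; bystander. Origin: centre of its underside
- can: can with a paper label, 74 mm across, 100 mm tall, left of the wooden board; bystander. Origin: centre of its underside
There are look-alikes about, which are no part of the job. What is shaped like the slotted but black or turquoise is not meant.

How it is judged (in metres and radians):
At the end, for the whole second after the job is handed in: The middle of the slotted end lies 50 mm (within 10 mm) past the far edge of the wooden board; the thin board is square to that edge within 8 degrees, flat on the wooden board (its middle line at most 190 mm to either side of the wooden board's middle) and at rest (x of slotted_front in the frame of block_edge between 0.04 and 0.06 m and y of slotted_front in the frame of block_edge between -0.19 and 0.19 m and angle between the x axis of slotted and the x axis of block_edge, either way round below 0.14 rad and angle between slotted's own z axis and vertical below 0.05 rad and height (world z) of slotted between 0.026 and 0.034 m and linear speed of slotted below 0.01 m/s and angular speed of slotted below 0.05 rad/s); the robot touches nothing.
It fails at once if the slotted thin board is gripped or pressed hard (the fingers on it with over 30 N) (contact force between the fingers and slotted above 30 N).
It fails at once if the slotted thin board is lifted (more than 10 mm) or tipped (more than 7 degrees) (height (world z) of slotted above 0.04 m or angle between slotted's own z axis and vertical above 0.12 rad).
It fails at once if the thin board without a slot is moved more than 12 mm (distance of plain from where it was at the start of the episode above 0.012 m).
It fails at once if a bystander (shaker, cup, bowl, mug, can) is moved more than 20 mm (distance of any of shaker, cup, bowl, mug, can from where it was at the start of the episode above 0.02 m).
It also fails if it takes over 38 s, if anything falls off the work surface, if the arm or the gripper's body presses on something with over 40 N, if the wrist force passes 120 N, or if a joint passes its speed limit or range.

## Robot

A 6-joint arm with a two-finger parallel gripper is mounted at the origin on the work surface. World frame = base frame: x ahead of the robot, y to its left, z up, the work surface at z = 0. Lengths are in mm, angles in rad, forces in N, time in s.
With the tool pointing down it reaches from about 300 to 775 mm from the base axis. Payload 14.6 kg.
Tool frame: the origin (TCP) lies on the centre line of the jaws, within the pads' length; the fingertips stand 19 mm ahead of it and the grasp point (between the pads) is the TCP (bot.tip_reach is the distance from the TCP to the fingertips, in mm); y points along the fingers, x is the direction in which the jaws open and shut, and the axes are right-handed (so a half turn about y gives the same grasp; the last joint's range is limited). The gripper opens to 85 mm and grips with 20 to 120 N. Pads are 22 mm wide; open, the fingers measure 114 mm over their backs; the gripper's body (76 mm by 85 mm) begins 54 mm behind the grasp point. The pads swing forward as they close: fully open they stand 13 mm farther back than shut.
Start: joints at [1.062, 0.3, 1.521, -0, 1.321, -0.067], TCP at [235.158, 497.182, 216.081] pointing down, gripper open.
Joint ranges: [-3.03, 3.03], [-0.79, 2.21], [0.23, 2.52], [-1.04, 4.18], [0, 3.07], [-2.55, 2.55]. Speed limits (rad/s): [2.22, 2.22, 2.57, 3.14, 3.14, 3.14].

## Interface

Orientations are given as a unit quaternion [w, x, y, z].
In Python, from rig import bot gives the robot as it stands. Calls block until the motion is done:
- bot.move_to(position, orientation): joint-space move of the TCP to a pose.
- bot.servo_line(position, attitude=None, speed=150, until_force=None): straight line of the TCP; attitude=None keeps the orientation; speed is the mean speed in mm/s. With until_force (N) it stops when the force on the tool has changed by that much, and returns True; else False.
- bot.move_joints(angles): joint-space move.
- bot.move_gripper(opening, grip_force=None): finger opening in mm; grip_force is the grip in N (None keeps the last); returns when the fingers have stopped.
- bot.dwell(seconds).
- bot.ik(position, orientation): joint angles nearest the present ones, or None.
- bot.read_state(): the state.
- bot.read_camera(name): name is "side" or "top" or "wrist"; returns a dict with "image" (480x640x3 uint8, blue, green, red), "depth" (480x640 float32, mm along the optical axis (not along the pixel's ray), 0 where there is no reading), "fovy" (degrees; the focal length in pixels is half the picture's height over the tangent of half this angle, whatever the lens; pixels are square), "cx", "cy" (the principal point, pixels), "k1" (the pictures are not rectified: a ray, as slopes to the right and down, at radius r is drawn at 1 + k1 r^2 times it, then the intrinsics apply), "eye" and "attitude" of the camera in the world; the wrist camera has in their place "mount" (4x4, takes a point from camera to tool coordinates, whose origin is the TCP and whose axes are the tool frame's). Camera axes: x right, y down, z forward; pixel columns grow to the right and rows downward; lengths in mm; the calibration is good to about 2 mm. A picture is of the moment at which its call begins: read the wrist's pose just before it.
A pose or a line that the arm cannot do raises bot.MotionError and nothing moves.
- bot.finish_job(): hands the job in, once; it reports no verdict.
The state is a dict: "clock": time; "joint_positions": joint angles; "qvel": joint speeds; "effort": joint torques, N m; "ee_pos": TCP position; "tool_rot": TCP orientation; "ft_force": force on the tool from outside, world axes, zero at the start; "moment": the same for the moment, N m; "grip_width": finger opening in mm.
Only numpy, scipy, OpenCV 4.12 (cv2) and the standard library are available. Lean on these libraries where they do the work, as an engineer would, in place of code of your own. Each camera call takes 0.05 s, during which the arm holds its last target.

## Working session

There is one attempt and no reset: what is moved stays moved. The work goes in short steps, each a Python script; the robot and the scene stay as the last script left them, time stands still between calls to the robot, and variables do not carry over. Pictures are saved under pics/ and viewed, and the job is handed in when it is done.

```bash
mkdir -p pics; ls
python3 - <<'E'
from rig import bot
import cv2
for n in ("top","side"):
    c=bot.read_camera(n); cv2.imwrite(f"pics/{n}0.png",c["image"]); print(n,{k:v for k,v in c.items() if k not in("image","depth")})
s=bot.read_state(); print(s, bot.tip_reach)
E
```

```text
pics
top {'fovy': 56.85699780631674, 'cx': 319.53946323925726, 'cy': 234.59901657986964, 'k1': -0.03152861826358788, 'eye': array([ 326.56536942,   -1.78585691, 1211.28125604]), 'attitude': array([-0.05671119,  0.70490897, -0.70366319,  0.06888619])}
side {'fovy': 44.82948562806285, 'cx': 314.60905331851, 'cy': 235.2956715717342, 'k1': -0.07225939345694433, 'eye': array([   62.95914135, -1084.91766791,   824.97271101]), 'attitude': array([-0.46667697,  0.86208699, -0.17349951,  0.09442748])}
{'clock': 0.1, 'joint_positions': array([ 1.06240670e+00,  3.00423375e-01,  1.52153285e+00, -1.67274886e-05,
        1.32072089e+00, -6.65568968e-02]), 'qvel': array([ 1.99834805e-03, -6.85387630e-04, -1.80379275e-03,  1.05556509e-03,
        2.83473915e-03, -7.63600103e-05]), 'effort': array([ 7.35664962e-04, -5.44376779e+01, -3.62371087e+01, -6.00198837e-05,
        2.97581355e-03,  7.09580831e-05]), 'ee_pos': array([235.04795178, 496.98323811, 215.56791318]), 'tool_rot': array([-0.59722141,  0.59759772,  0.37795369, -0.37862193]), 'ft_force': array([-0.64068469, -0.15666851, -0.25620604]), 'moment': array([0.00984464, 0.0526028 , 0.04734858]), 'grip_width': 85.39581914707229} 19.0
```

View pics/top0.png

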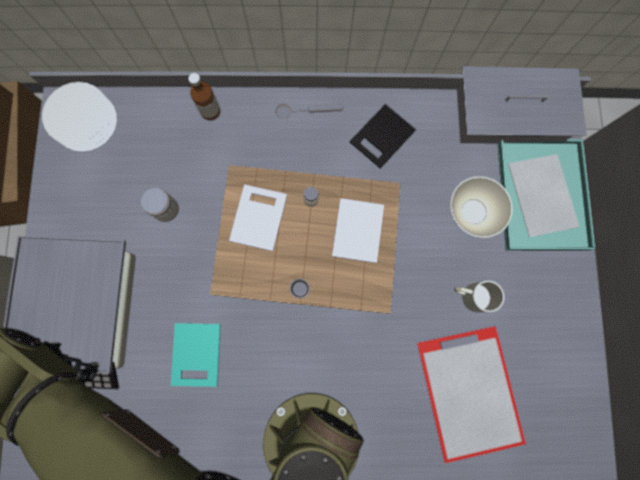

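View pics/side0.png

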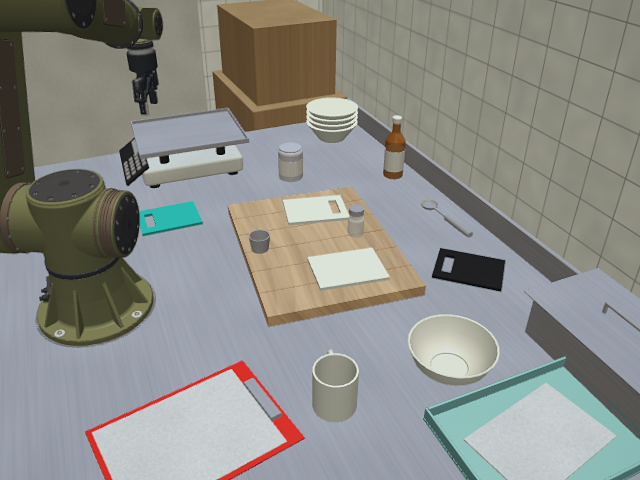

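The top view shows four chopping-board-like things: a white one with a slot at (258,217), a plain white one at (358,230), a black one at (383,135) and a turquoise one at (195,355). The first is the one meant, since it is white, on the wooden board and has a slot at (263,199). I'll measure it and confirm it in a crop.

```bash
cat > h.py <<'E'
import numpy as np, cv2
from scipy.spatial.transform import Rotation as R
from rig import bot
def rays(c,px,eye=None,Rm=None):
    f=240/np.tan(np.radians(c["fovy"])/2)
    K=np.array([[f,0,c["cx"]],[0,f,c["cy"]],[0,0,1]])
    u=cv2.undistortPoints(np.asarray(px,float).reshape(-1,1,2),K,np.array([c["k1"],0,0,0.]))[:,0]
    d=np.c_[u,np.ones(len(u))]
    if Rm is None: q=c["attitude"]; Rm=R.from_quat([q[1],q[2],q[3],q[0]]).as_matrix(); eye=c["eye"]
    return eye,d@Rm.T
def plane(c,px,z,**k):
    e,d=rays(c,px,**k); return e+d*((z-e[2])/d[:,2])[:,None]
def quad(cnt):
    r=cv2.minAreaRect(cnt); return cv2.boxPoints(r)
def line(p): # fit
    return cv2.fitLine(p.astype(np.float32),cv2.DIST_HUBER,0,.01,.01).ravel()
def measure(c,verbose=True):
    """wooden board and the thin boards in the top picture -> world"""
    im=c["image"]; hsv=cv2.cvtColor(im,cv2.COLOR_BGR2HSV)
    out={}
    wood=((hsv[...,0]<25)&(hsv[...,1]>60)).astype(np.uint8)
    wood[:150]=0; wood[330:]=0; wood[:,:200]=0; wood[:,420:]=0
    cs,_=cv2.findContours(wood,cv2.RETR_EXTERNAL,cv2.CHAIN_APPROX_NONE)
    cn=max(cs,key=cv2.contourArea)
    hull=cv2.convexHull(cn)
    P=plane(c,hull[:,0],30.)[:,:2]
    out["wood"]=cv2.minAreaRect(P.astype(np.float32)); out["woodcnt"]=cn
    wh=((hsv[...,1]<45)&(hsv[...,2]>165)).astype(np.uint8)
    wh[:150]=0; wh[330:]=0; wh[:,:215]=0; wh[:,400:]=0
    cs,_=cv2.findContours(wh,cv2.RETR_EXTERNAL,cv2.CHAIN_APPROX_NONE)
    out["thin"]=[]
    for k in cs:
        if cv2.contourArea(k)<800: continue
        P=plane(c,k[:,0],38.)[:,:2]
        out["thin"].append((k,cv2.minAreaRect(P.astype(np.float32))))
    return out
E
python3 - <<'E'
from h import *
c=bot.read_camera("top"); m=measure(c)
print("wood",m["wood"],cv2.boxPoints(m["wood"]))
im=c["image"].copy(); cv2.drawContours(im,[m["woodcnt"]],-1,(0,0,255),1)
for k,r in m["thin"]:
    print(cv2.boundingRect(k),r,cv2.boxPoints(r)); cv2.drawContours(im,[k],-1,(255,0,0),1)
cv2.imwrite("pics/crop0.png",cv2.resize(im[150:330,200:420],None,fx=3.3,fy=3.3,interpolation=cv2.INTER_NEAREST))
print("shaker cap",plane(c,[(311,192)],105.),"cup rim",plane(c,[(299.5,288)],70.))
E
```

```text
wood ((532.2691650390625, 11.253402709960938), (476.3082580566406, 357.4437561035156), 84.15243530273438) [[ 330.21362 -207.45291]
 [ 685.79736 -243.87006]
 [ 734.3247   229.95972]
 [ 378.74097  266.37686]]
(332, 198, 53, 64) ((552.1304931640625, -126.02093505859375), (123.94430541992188, 163.26832580566406), 81.485107421875) [[ 462.22015  -175.22272 ]
 [ 623.68884  -199.39728 ]
 [ 642.04083   -76.81915 ]
 [ 480.57214   -52.644592]]
(229, 184, 58, 67) ((586.0657958984375, 145.0057373046875), (123.94364166259766, 163.39224243164062), 77.08271789550781) [[492.58365 102.86488]
 [651.84106  66.33949]
 [679.548   187.14659]
 [520.2905  223.67198]]
shaker cap [[637.06530534   1.17274021 105.        ]] cup rim [[392.69990907  29.77979679  70.        ]]
```

View pics/crop0.png

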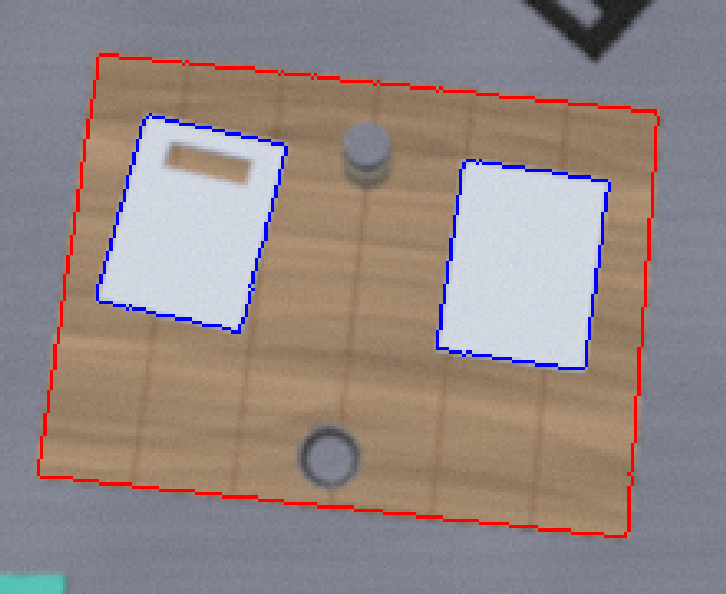

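The crop confirms it: the slot is the dark rectangle at crop (208,163), near the far end of the left white board. The right white board has no slot. I'll push with both fingertips part-open along the edge direction, which also squares the board up. First I'll touch down on bare wood behind it to get the fingertip height.

```bash
cat >> h.py <<'E'
WC=np.array([532.27,11.25]); YAW=np.arctan2(-36.417,355.584)
ex=np.array([np.cos(YAW),np.sin(YAW)]); ey=np.array([-np.sin(YAW),np.cos(YAW)]); E0=WC+180*ex
def W(x,y,z): return np.r_[E0+x*ex+y*ey,z]
def toedge(p): d=np.asarray(p)[:2]-E0; return np.array([d@ex,d@ey])
def ori(s=1):
    X=np.r_[s*ey,0]; Y=np.array([0,0,-1.]); Z=np.cross(X,Y)
    q=R.from_matrix(np.c_[X,Y,Z]).as_quat(); return np.array([q[3],q[0],q[1],q[2]])
E
python3 - <<'E'
from h import *
p=W(-262,140,180); print(p)
for s in (1,-1): print(s,bot.ik(p,ori(s)),bot.ik(W(-120,140,50),ori(s)))
print(toedge((586.07,145.0)),toedge((637,1)))
E
```

```text
[464.96012427 158.87581288 180.        ]
1 [ 2.54702520e-01  2.03950998e-01  1.72854513e+00 -4.44089210e-16
  1.20909653e+00 -1.21403502e+00] [ 1.75088316e-01  6.32874651e-01  1.44547051e+00 -4.44089210e-16
  1.06324750e+00 -1.29364922e+00]
-1 [ 2.54702520e-01  2.03950998e-01  1.72854513e+00 -4.44089210e-16
  1.20909653e+00  1.92755764e+00] [ 1.75088316e-01  6.32874651e-01  1.44547051e+00 -4.44089210e-16
  1.06324750e+00  1.84794343e+00]
[-140.10662549  138.53527049] [-74.77067288   0.47340683]
```

Run:
```python
from h import *
bot.move_gripper(60,20)
bot.move_to(W(-265,140,150),ori(1))
bot.servo_line(W(-265,140,65),speed=80)
print(bot.read_state()["ft_force"],bot.read_state()["ee_pos"])
h=bot.servo_line(W(-265,140,40),speed=10,until_force=3)
s=bot.read_state(); print(h,s["ee_pos"],s["ft_force"],s["clock"],s["grip_width"])
bot.servo_line(W(-265,140,s["ee_pos"][2]+4),speed=20)
s=bot.read_state(); print(s["ee_pos"],s["ft_force"],s["clock"])
```

```text
[ 0.3814639  -0.37318854  0.80015544] [462.23783206 159.26188483  65.45001018]
False [461.9658566  159.18847262  40.01493991] [ 0.34848969 -0.42648267  0.01321752] 5.9083 59.89317209693245
[462.05388653 159.20207124  44.20405727] [0.50128413 0.22496475 0.04537497] 6.2583
```

Run:
```python
from h import *
h=bot.servo_line(W(-265,140,33),speed=10,until_force=3)
s=bot.read_state(); print(h,s["ee_pos"],s["ft_force"],s["clock"])
c=bot.read_camera("side"); cv2.imwrite("pics/side1.png",cv2.resize(c["image"][130:330,190:440],None,fx=3,fy=3))
```

```text
False [462.01164673 159.21424366  33.05826098] [-0.48980838 -1.02783377 -0.36196557] 7.5083
```

View pics/side1.png

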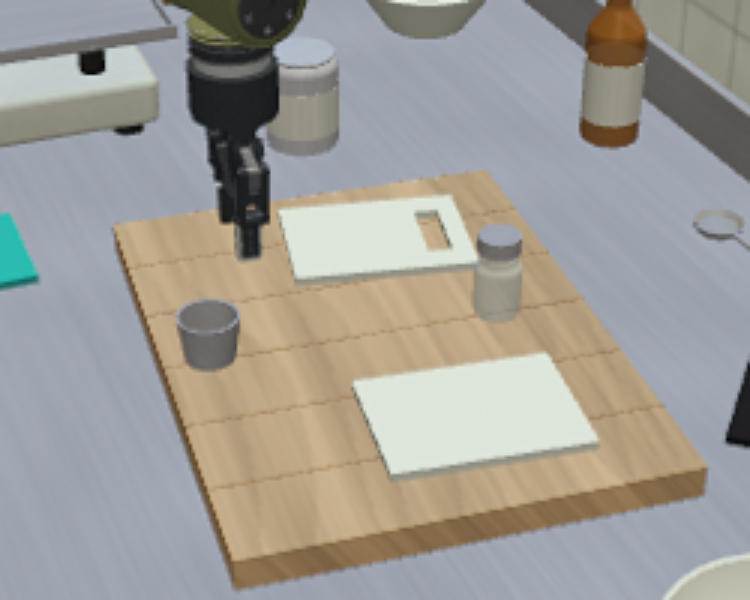

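The side view shows the nearer fingertip bottom at crop (248,258), close to the wood, but there's been no contact yet. I'll work out its height.

Run:
```python
from h import *
c=bot.read_camera("side")
px=[(190+248/3,130+258/3)]
for z in (20,30,34,38,42,46): print(z,toedge(plane(c,px,z)[0]))
print("tcp",toedge(bot.read_state()["ee_pos"]),bot.read_state()["ft_force"])
d=c["depth"]; e,r=rays(c,[(273,212)]); print((e+r*d[212,273])[0],toedge((e+r*d[212,273])[0]))
```

```text
20 [-254.87071543  163.8020743 ]
30 [-258.35305286  147.62661854]
34 [-259.74598784  141.15643623]
38 [-261.13892281  134.68625392]
42 [-262.53185779  128.21607162]
46 [-263.92479277  121.74588931]
tcp [-264.95140465  139.9919329 ] [-0.69749035 -0.33696773 -0.61384697]
[455.23099465 118.4128286   71.78332835] [-267.55606639   98.75634368]
```

Run:
```python
from h import *
c=bot.read_camera("side"); d=c["depth"]
for col in (268,271,274,277):
  for row in range(196,222,3):
    e,r=rays(c,[(col,row)]); p=(e+r*d[row,col])[0]; print(col,row,toedge(p).round(),round(p[2]),end=" | ")
  print()
w=bot.read_camera("wrist"); cv2.imwrite("pics/w1.png",w["image"]); print(w["mount"],w["fovy"])
c=bot.read_camera("top"); cv2.imwrite("pics/t1.png",cv2.resize(c["image"][150:330,200:420],None,fx=3.3,fy=3.3))
cv2.imwrite("pics/side2.png",cv2.resize(bot.read_camera("side")["image"][140:230,230:340],None,fx=6,fy=6))
```

```text
268 196 [-277.  103.] 117 | 268 199 [-278.  101.] 110 | 268 202 [-279.   98.] 103 | 268 205 [-279.  101.] 93 | 268 208 [-278.  107.] 81 | 268 211 [-278.  112.] 69 | 268 214 [-278.  109.] 62 | 268 217 [-272.  144.] 31 | 268 220 [-276.  124.] 35 | 
271 196 [-276.   73.] 133 | 271 199 [-274.   84.] 118 | 271 202 [-277.   74.] 116 | 271 205 [-277.   73.] 108 | 271 208 [-273.   95.] 87 | 271 211 [-273.   98.] 76 | 271 214 [-274.   92.] 71 | 271 217 [-264.  144.] 30 | 271 220 [-267.  128.] 31 | 
274 196 [-269.   74.] 132 | 274 199 [-264.   99.] 109 | 274 202 [-268.   81.] 111 | 274 205 [-269.   79.] 103 | 274 208 [-265.   98.] 84 | 274 211 [-265.   97.] 75 | 274 214 [-266.   94.] 68 | 274 217 [-256.  144.] 29 | 274 220 [-260.  126.] 31 | 
277 196 [-261.   74.] 130 | 277 199 [-259.   84.] 116 | 277 202 [-261.   79.] 111 | 277 205 [-235.  192.] 35 | 277 208 [-239.  178.] 34 | 277 211 [-242.  168.] 31 | 277 214 [-246.  152.] 31 | 277 217 [-250.  135.] 33 | 277 220 [-253.  119.] 33 | 
[[ 9.99999331e-01  2.68494023e-04 -1.12496529e-03  1.52311266e-01]
 [ 1.15557320e-03 -2.72164834e-01  9.62249951e-01 -1.58106987e+02]
 [-4.78176314e-05 -9.62250607e-01 -2.72164963e-01  6.91725884e+01]
 [ 0.00000000e+00  0.00000000e+00  0.00000000e+00  1.00000000e+00]] 59.78980613543792
```

View pics/w1.png

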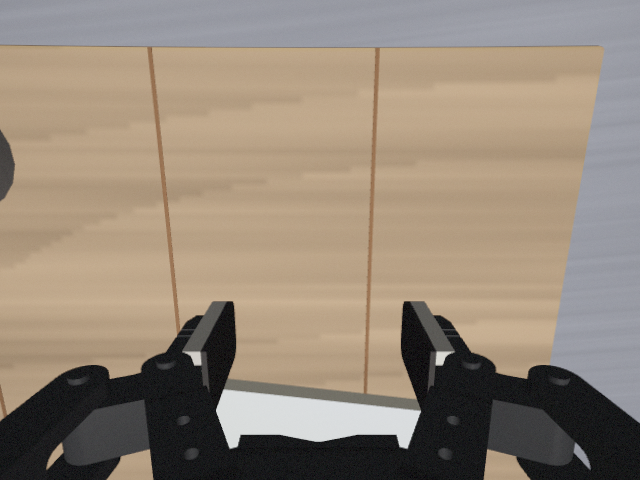

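View pics/side2.png

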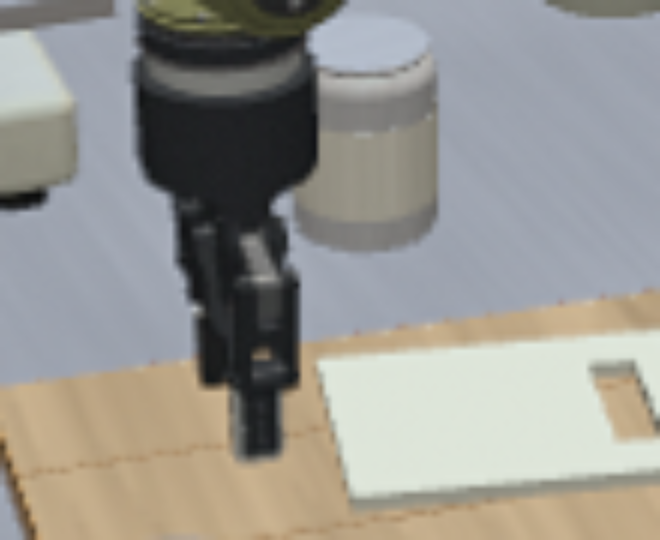

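View pics/t1.png

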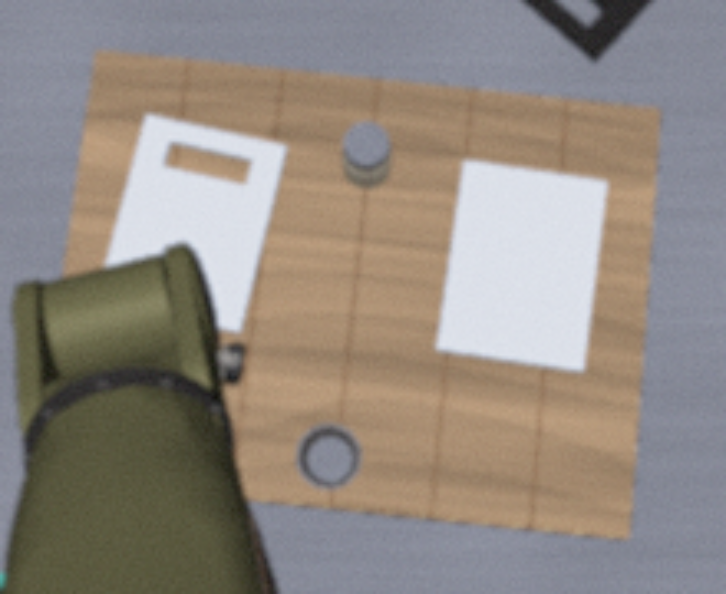

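The wrist view (pad tips at about (220,302) and (415,302)) and the side view (tip at pixel (273,216)) agree. The fingertips are at about z = 53 while the TCP reads 33, so they are not 19 mm ahead of it as stated. I'll go by the measurement and keep descending in small force-guarded steps.

Run:
```python
from h import *
for z in (24,16,8):
    h=bot.servo_line(W(-265,140,z),speed=12,until_force=3)
    s=bot.read_state(); print(h,s["ee_pos"],s["ft_force"],s["moment"],s["clock"])
    if h: break
cv2.imwrite("pics/side3.png",cv2.resize(bot.read_camera("side")["image"][140:230,230:340],None,fx=6,fy=6))
```

```text
False [462.0287822  159.21622587  24.06206248] [ 0.33048551 -0.7210166   0.05592301] [0.02389133 0.00575766 0.03308986] 8.7083
False [462.02862647 159.19497002  16.03899402] [ 0.84345938 -0.42605279 -0.00448909] [-0.00831345  0.01576301 -0.04336257] 9.525
True [461.96034033 159.1905276    9.74736691] [-1.12886014 -1.06313156  6.91341796] [-0.03200488  0.23910812 -0.01957141] 10.0583
```

View pics/side3.png

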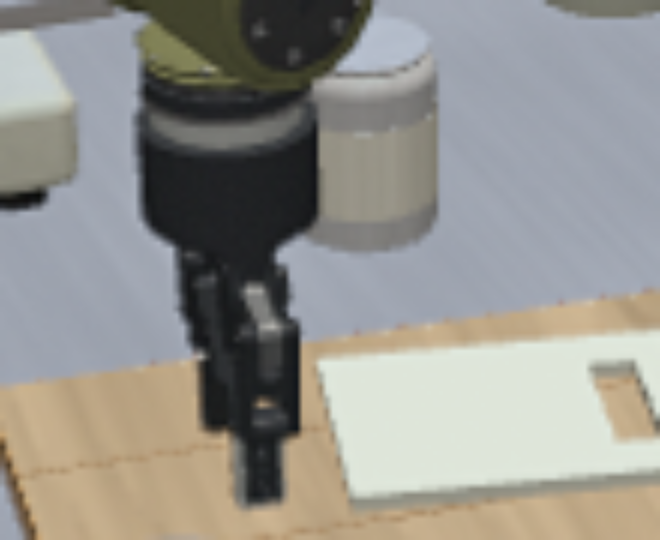

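The fingertips touched the wood with the TCP at 9.75, so they stand 20 mm behind the reported TCP. I'll raise 3.5 mm to mid-thickness of the board and push, guarded and stopping short.

Run:
```python
from h import *
z=13.2
bot.servo_line(W(-265,140,z),speed=20)
c=bot.read_camera("side"); print("tip",[toedge(plane(c,[(273.3,223.6)],zz)[0]).round(1) for zz in (32,34)])
for x,v in ((-225,35),(-185,35),(-143,35)):
    h=bot.servo_line(W(x,140,z),speed=v,until_force=8)
    s=bot.read_state(); print(h,toedge(s["ee_pos"]).round(1),s["ee_pos"][2],s["ft_force"].round(1),s["clock"])
    if h: break
for n in ("top","side"): cv2.imwrite(f"pics/{n}4.png",bot.read_camera(n)["image"][130:330,190:440].repeat(3,0).repeat(3,1))
```

```text
tip [array([-266.3,  107.2]), array([-267.,  104.])]
False [-225.1  140.1] 13.239231792659096 [-0.  -0.4  0.3] 11.7917
False [-185.  140.] 13.234568377403326 [ 0.6  0.9 -0.2] 13.0833
False [-143.  140.] 13.20288037912639 [ 0.2 -0.1 -0.5] 14.4333
```

View pics/top4.png

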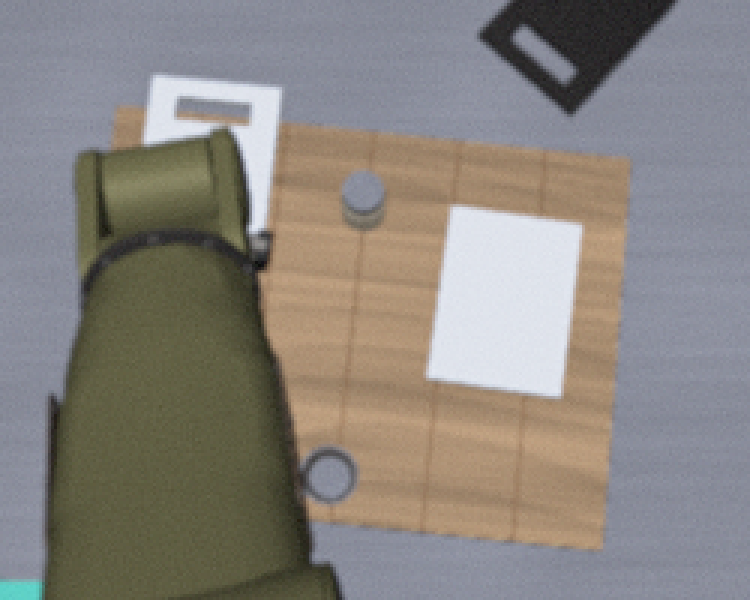

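View pics/side4.png

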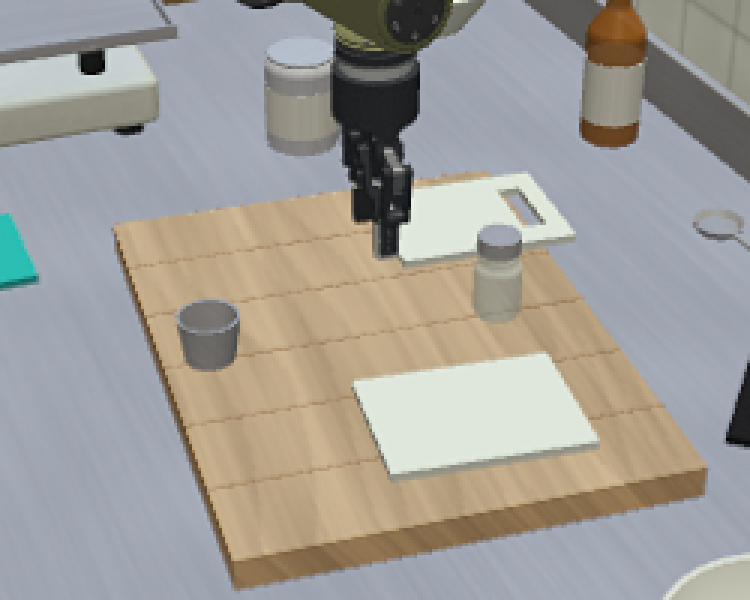

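The thin board now lies square, with its front face running from (152,75) to (283,87) in the crop and the slot past the edge. I'll measure how far it sticks out from fitted edge lines.

```bash
cat >> h.py <<'E'
def front(c):
    im=cv2.cvtColor(c["image"],cv2.COLOR_BGR2HSV).astype(float)
    g=cv2.GaussianBlur(c["image"],(3,3),0).astype(float)
    def edge(col,r0,r1,ch):  # strongest gradient row, subpixel
        v=ch[r0:r1,col]; dv=np.abs(np.diff(v)); i=dv.argmax()
        lo,hi=max(0,i-2),min(len(dv),i+3); w=dv[lo:hi]
        return r0+.5+(w*np.arange(lo,hi)).sum()/w.sum()
    br=g.sum(2); rb=g[...,2]-g[...,0]
    F=np.array([(x,edge(x,146,161,br)) for x in range(244,281)])
    Wd=np.array([(x,edge(x,160,190,rb)) for x in range(290,395)])
    def fit(P,z):
        Q=plane(c,P,z)[:,:2]; l=line(Q); res=np.abs((Q-l[2:])@np.array([-l[1],l[0]])); return Q,l,np.median(res)
    return fit(F,38.),fit(Wd,30.)
def report(c):
    (FQ,fl,fr),(WQ,wl,wr)=front(c)
    n=np.array([wl[1],-wl[0]]); n*=np.sign(n[0])
    d=(FQ-wl[2:])@n
    a=np.degrees(np.arctan(fl[1]/fl[0])-np.arctan(wl[1]/wl[0]))if abs(fl[0])>.0 else 0
    a=(a+90)%180-90
    print("protrusion median",np.median(d),"range",d[:3].mean(),d[-3:].mean(),"angle",a,"residuals",fr,wr,"edge vs model",np.median((WQ-E0)@ex))
E
python3 - <<'E'
from h import *
report(bot.read_camera("top"))
E
```

```text
protrusion median 30.542993610402796 range 30.563959954606243 30.78151789416314 angle 0.27637482 residuals 0.09775447384654337 0.11886705476190587 edge vs model 0.23357190438200506
```

It sticks out 30.5 mm and is square to 0.3°. I'll push 20 mm more, back off straight, lift and check.

Run:
```python
from h import *
z=13.2
h=bot.servo_line(W(-122.7,140,z),speed=20,until_force=8)
bot.servo_line(W(-150,140,z),speed=40)
bot.servo_line(W(-150,140,120),speed=100)
s=bot.read_state(); q=list(s["joint_positions"]); print(h,s["clock"],s["ft_force"])
c=bot.read_camera("top"); report(c)
q[0]+=0.75; bot.move_joints(q)
c=bot.read_camera("top"); report(c); m=measure(c)
for k,r in m["thin"]: print(toedge(r[0]),toedge(cv2.boxPoints(r).mean(0)),r[1:],cv2.boundingRect(k))
for n in ("top","side"): cv2.imwrite(f"pics/{n}5.png",bot.read_camera(n)["image"][130:330,190:440].repeat(3,0).repeat(3,1))
print(bot.read_state()["clock"])
```

```text
False 17.8 [ 0.03747885 -0.71999892 -0.10910225]
protrusion median 32.321846179800254 range 50.509182120748704 50.634883691107746 angle 1.069664 residuals 1.7653457641664918 0.14255839192018552 edge vs model 0.24741172728713934
protrusion median 32.74819830391324 range 50.42984975715731 50.31383486617404 angle 0.17725372 residuals 1.1437289603736462 0.12967012720999146 edge vs model 0.2162251673664677
[-146.35872124 -134.45142931] [-146.35872124 -134.45142931] ((124.2483139038086, 163.32884216308594), 81.8614501953125) (332, 198, 53, 65)
[-29.11412262 148.6917421 ] [-29.11412262 148.6917421 ] ((123.94834899902344, 162.61734008789062), 84.68490600585938) (234, 150, 51, 58)
19.6
```

View pics/top5.png

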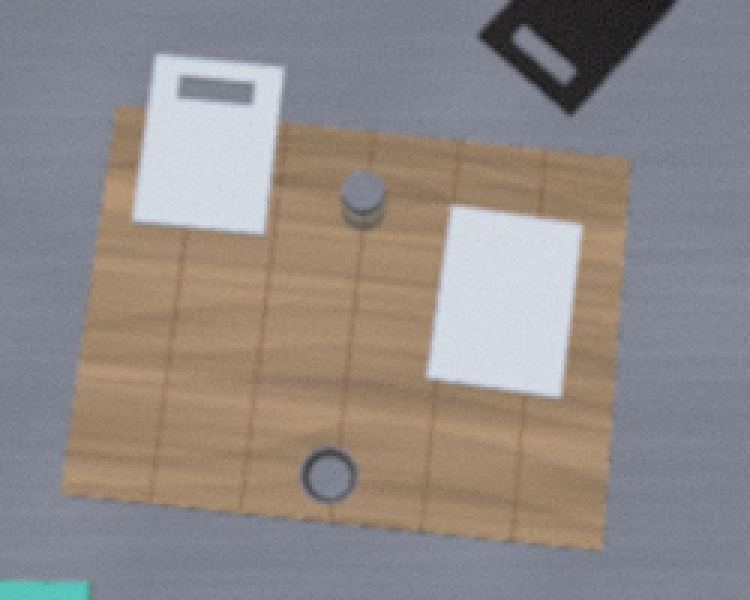

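View pics/side5.png

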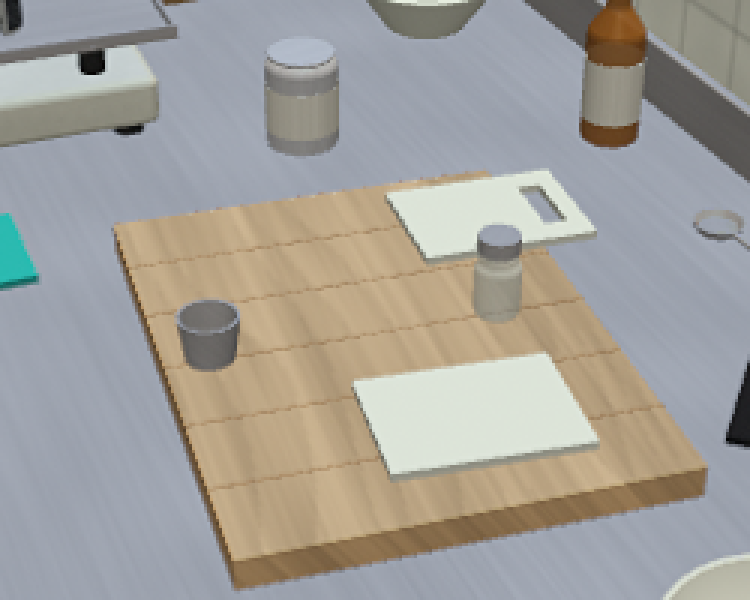

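The thin board lies flat and square. Its centre is at -29.1 mm in the edge frame, so the front is at 50.9 mm. The 32 mm "median" comes from the fixed row window picking up the slot edge on some columns; the columns clear of the slot give 50.4. The other objects are at their starting pixels. Handing in.

Run:
```python
from h import *
s=bot.read_state(); print(s["ee_pos"],s["clock"]); bot.finish_job()
```

```text
[321.84046964 500.01703584 119.25285186] 19.6
the job is handed in; nothing more can be done
```

I pushed the slotted white board across with both fingertips, part-open and in line with the edge, then backed off, swung the arm clear and handed in at 19.6 s. No verdict was reported.

**Final position:** the slotted end sticks out about 50.5 mm: 50.4 mm from the fitted edge lines and 50.9 mm from the board's centre. It is square to the edge within about 1°, with its middle line about 149 mm from the wooden board's middle. It looks flat in the side view. The push never reached its 8 N force limit.

**Other objects:** the plain board, shaker and cup showed no visible movement. The can also looked unmoved in the side view. I did not measure the bowl or mug at the end, but the arm never went near them.

**Checks that disagreed:**
- **Fingertip position:** the fingertips turned out to stand about 20 mm behind the reported TCP, not 19 mm ahead as stated. I set the pushing height by touching down gently on the wood instead.
- **Last edge reading:** the median protrusion printed as about 32 mm. The fit had picked up the slot's edge on some columns, so I discarded that number. The same fault makes that fit's angle unreliable. The 1° above comes from the board's outline instead.

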